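# Set casting flasks on their burnout tiles

### The job

The four plaster-filled steel casting flasks go into the kiln next: set each one upright on the round firebrick tile of its own size, smallest flask on the smallest tile and so on up to the largest on the largest, centred so that a rim of tile shows all the way round it. Set them down gently and never tip one over, because the plaster is brittle. Leave the closed tin and the square steel bench block where they are.

Things in the scene. Friction and masses are not known exactly. Their poses are not given: they have to be found in the camera images.
- flask_xs: casting flask, the smallest of four: plain upright solid steel cylinder filled with white plaster, 26 mm diameter, 45 mm tall; its top shows white plaster with a small dark hole inside a thin steel rim. Loose, stands on the bench. Origin: centre of its underside; z up along its axis.
- flask_s: casting flask, the second smallest of four: plain upright solid steel cylinder filled with white plaster, 38 mm diameter, 60 mm tall; its top shows white plaster with a small dark hole inside a thin steel rim. Loose, stands on the bench. Origin: centre of its underside; z up along its axis.
- flask_m: casting flask, the second largest of four: plain upright solid steel cylinder filled with white plaster, 50 mm diameter, 50 mm tall; its top shows white plaster with a small dark hole inside a thin steel rim. Loose, stands on the bench. Origin: centre of its underside; z up along its axis.
- flask_l: casting flask, the largest of four: plain upright solid steel cylinder filled with white plaster, 62 mm diameter, 65 mm tall; its top shows white plaster with a small dark hole inside a thin steel rim. Loose, stands on the bench. Origin: centre of its underside; z up along its axis.
- tile_xs: firebrick tile, the smallest of four: flat tan disc 46 mm in diameter, 12 mm thick, plain flat top, fixed to the bench; the place for the 26 mm flask. Origin: centre of its underside (on the bench), so the top face is 12 mm above it; z up.
- tile_s: firebrick tile, the second smallest of four: flat tan disc 58 mm in diameter, 12 mm thick, plain flat top, fixed to the bench; the place for the 38 mm flask. Origin: centre of its underside (on the bench), so the top face is 12 mm above it; z up.
- tile_m: firebrick tile, the second largest of four: flat tan disc 70 mm in diameter, 12 mm thick, plain flat top, fixed to the bench; the place for the 50 mm flask. Origin: centre of its underside (on the bench), so the top face is 12 mm above it; z up.
- tile_l: firebrick tile, the largest of four: flat tan disc 82 mm in diameter, 12 mm thick, plain flat top, fixed to the bench; the place for the 62 mm flask. Origin: centre of its underside (on the bench), so the top face is 12 mm above it; z up.
- tin: bystander: closed round tin, aluminium body with brass-coloured lid, 58 mm diameter, 40 mm tall, loose. Origin: centre of its underside. Not to be moved.
- bench_block: bystander: flat square polished steel bench block, 65 x 65 x 22 mm, 0.7 kg, loose. Origin: centre of its underside. Not to be moved.
Not all that is in view belongs to the job. Leave any black look-alike of the tile_l alone. Leave any green look-alike of the flask_l alone.

How it is judged:
By the outcome, as a careful person would: the job done as asked, in the order asked, and still so for the second after the job is handed in, with the robot touching nothing.
It also fails if it takes over 104 s, if anything falls off the work surface, if the arm or the gripper's body presses on something with over 40 N, if the wrist force passes 120 N, or if a joint passes its speed limit or range.

### The arm

A 6-joint arm with a two-finger parallel gripper is mounted at the origin on the work surface. World frame = base frame: x ahead of the robot, y to its left, z up, the work surface at z = 0. Lengths are in mm, angles in rad, forces in N, time in s.
With the tool pointing down it reaches from about 275 to 750 mm from the base axis. Payload 10.2 kg.
Tool frame: the origin (TCP) lies between the finger pads; the fingertips stand 17 mm ahead of it and the grasp point (between the pads) lies 2 mm behind it (tips_ahead is the distance from the TCP to the fingertips, in mm); z points along the fingers, y is the line along which they close (so a half turn about z gives the same grasp; the last joint's range is limited). The gripper opens to 85 mm and grips with 20 to 120 N. Pads are 22 mm wide; open, the fingers measure 114 mm over their backs; the gripper's body (76 mm by 85 mm) begins 54 mm behind the grasp point. The pads swing forward as they close: fully open they stand 13 mm farther back than shut.
Start: joints at [-1.441, 0.313, 1.498, -0, 1.331, -0.223], TCP at [181.389, -492.676, 248.294] pointing down, gripper open.
Joint ranges: [-2.94, 2.94], [-0.97, 2.17], [0.19, 2.56], [-1.23, 4.37], [0.02, 3.11], [-2.88, 2.88]. Speed limits (rad/s): [2.39, 2.39, 3.01, 3.14, 3.14, 3.14].

### API

Orientations are given as a unit quaternion [w, x, y, z].
In Python, from rig import sense, capture, finish_job, boxes_of, tips_ahead gives the robot as it stands.
- The arm moves only by the tool drive_tool, never from a script. Its argument "commands" is text: rows parted by semicolons, each of 7 numbers parted by spaces: the shift along the world's x, y, z in units of 0.1 m (1.0 is 0.1 m), then the turn, a rotation vector about the world's x, y, z in units of pi/4 rad (1.0 is pi/4 rad), then the opening in per cent of the stroke, from 0 (shut) to 100 (fully open). A call has 1 to 20 rows; each row shifts and turns the commanded pose from where the row before left it; what a row does not reach is not made up. A row lasts 1/12 s, in which the tool goes at most 41.7 mm and 7.16 degrees, less where a joint would pass 70% of its speed; a pose out of reach is approached as far as the arm can. A call with a number of a shift or a turn outside -1 to 1 is refused whole. A call with a gripper value outside its range is refused whole. The fingers move at their own pace and stop on an object; "force" is the grip in N (left out, the last holds). Time passes only in rows, so rows that do not move let the fingers close. It gives the time, the measured TCP pose, the force, the opening and the grip force at its end, in the units of the state.
- sense(): the state, without advancing time (a new reading comes with each control period).
- capture(name): name is "side" or "top"; returns a dict with "pixels" (384x512x3 uint8, blue, green, red), "fov_y" (degrees; the focal length in pixels is half the picture's height over the tangent of half this angle, whatever the lens; pixels are square), "cx", "cy" (the principal point, pixels), "k1" (the pictures are not rectified: a ray, as slopes to the right and down, at radius r is drawn at 1 + k1 r^2 times it, then the intrinsics apply), "position" and "attitude" of the camera in the world. Camera axes: x right, y down, z forward; pixel columns grow to the right and rows downward; lengths in mm; the calibration is good to about 2 mm. A picture is of the moment at which its call begins. There is no depth.
- finish_job(): hands the job in; it is judged then, once.
Trained networks look in a picture, given as the dict that the camera call returned (one of the last four; its "shot" number tells which), for a name from the list of things; names that differ only in an ending like _2 or _b are one class to them, and where a whole thing is asked for, a point or a joint stands for the part that bears it (a point fixed in the world has none). Each returns a list of dicts, best first, with "confidence" (0 to 1); they miss things now and then, are a little off and sometimes report something else, mostly with a low value. They report only what shows in the picture. A call takes as long as a camera call. They do not tell look-alikes from the thing itself.
- boxes_of(picture, name): "position" ([column, row] in pixels, amid what is visible of it).
The state is a dict: "time_s": time; "joints": joint angles; "dq": joint speeds; "tau": joint torques, N m; "eef_pos": TCP position; "ee_rot": TCP orientation; "force": force on the tool from outside, world axes, zero at the start; "wrist_torque": the same for the moment, N m; "grip_width": opening from 0.0 (shut) to 1.0 (fully open); "grip_force": force on a finger pad.
Only numpy, scipy, OpenCV 4.12 (cv2) and the standard library are available. Lean on these libraries where they do the work, as an engineer would, in place of code of your own. Each camera call takes 0.05 s, during which the arm holds its last target. There are 200 camera calls.

## Working session

There is one attempt and no reset: what is moved stays moved. The work goes in short steps, Python scripts to look and compute and a tool call to move; the robot and the scene stay as the last step left them, time stands still between calls to the robot, and variables do not carry over. Pictures are saved under pics/ and viewed, at most 14 in all, crops included, and the job is handed in when it is done.

Besides the shell and the picture viewer there is one more tool, called after "Call:" as name(argument=value, ...) on one line, values as JSON. drive_tool: Moves the arm, as the interface text tells. Shifts and turns lie within -1 to 1; 1 stands for 0.1 m of shift or pi/4 rad of turn. Its arguments: {"type":"object","properties":{"commands":{"type":"string"},"force":{"type":"number"}},"required":["commands"]}

```bash
mkdir -p pics; ls
cat > h.py <<'E'
import numpy as np, cv2
from rig import *
from scipy.spatial.transform import Rotation as R
def cam(p):
    a=p["attitude"]; M=np.array(a)
    if M.shape!=(3,3): M=R.from_quat([a[1],a[2],a[3],a[0]]).as_matrix()
    f=p["pixels"].shape[0]/2/np.tan(np.radians(p["fov_y"])/2)
    return M,f,np.array(p["position"])
def px2w(p,uv,z):
    M,f,c=cam(p); d=np.array([(uv[0]-p["cx"])/f,(uv[1]-p["cy"])/f]); s=d.copy()
    for _ in range(30): s=d/(1+p["k1"]*(s@s))
    r=M@np.array([s[0],s[1],1]); return c+r*(z-c[2])/r[2]
def w2px(p,X):
    M,f,c=cam(p); q=(np.atleast_2d(X)-c)@M; s=q[:,:2]/q[:,2:]
    s=s*(1+p["k1"]*(s**2).sum(1,keepdims=True)); return s*f+[p["cx"],p["cy"]]
E
python3 - <<'E'
from h import *
print(sense())
for n in ("top","side"):
    p=capture(n); cv2.imwrite(f"pics/{n}0.png",cv2.resize(p["pixels"],(800,600)))
    print(n,{k:v for k,v in p.items() if k!="pixels"})
    for o in "flask_xs flask_s flask_m flask_l tile_xs tile_s tile_m tile_l tin bench_block".split():
        print(o,[(np.round(b["position"]).tolist(),round(b["confidence"],2),np.round(px2w(p,b["position"],{"f":30,"t":12}.get(o[0],12))[:2]).tolist()) for b in boxes_of(p,o)])
E
```

```text
pics
{'time_s': 0.0, 'joints': array([-1.44138868e+00,  3.13442145e-01,  1.49847560e+00,  3.80507090e-06,
        1.33098924e+00, -2.23437466e-01]), 'dq': array([ 0.00087658,  0.00054434, -0.00154631, -0.0001284 ,  0.00023891,
       -0.0014673 ]), 'tau': array([-2.39825873e-03, -4.12278879e+01, -2.59746820e+01, -3.24565435e-04,
        4.09317494e-03, -8.48605794e-06]), 'eef_pos': array([ 181.36201728, -492.41589331,  247.72458204]), 'ee_rot': array([-6.56353106e-04,  9.84477731e-01,  1.75508307e-01,  3.27309764e-05]), 'force': array([-0.13958367, -0.40745564, -0.10969268]), 'wrist_torque': array([ 0.03601714, -0.0145238 , -0.02628444]), 'grip_force': 0.0, 'grip_width': 1.0007072093483191}
top {'fov_y': 55.33845565926947, 'cx': 255.2681712392088, 'cy': 190.07492476354238, 'k1': -0.07775818433000606, 'position': array([ 400.84881727,   21.82777971, 1136.07954247]), 'attitude': array([ 0.02494912, -0.70136174,  0.71105421, -0.04325692]), 'shot': 1}
flask_xs [([222.0, 154.0], 0.62, [620.0, 94.0])]
flask_s [([178.0, 152.0], 0.67, [629.0, 227.0]), ([335.0, 203.0], 0.64, [466.0, -252.0]),
[... 2128 characters left out ...]
.74, [476.0, 74.0])]
tile_s [([241.0, 346.0], 0.95, [414.0, 392.0]), ([290.0, 318.0], 0.81, [341.0, 307.0]), ([222.0, 180.0], 0.7, [632.0, -82.0]), ([181.0, 328.0], 0.56, [538.0, 389.0])]
tile_m [([241.0, 346.0], 0.95, [414.0, 392.0]), ([290.0, 318.0], 0.81, [341.0, 307.0]), ([222.0, 180.0], 0.7, [632.0, -82.0]), ([181.0, 328.0], 0.56, [538.0, 389.0])]
tile_l [([241.0, 346.0], 0.95, [414.0, 392.0]), ([290.0, 318.0], 0.81, [341.0, 307.0]), ([222.0, 180.0], 0.7, [632.0, -82.0]), ([181.0, 328.0], 0.56, [538.0, 389.0])]
tin [([245.0, 151.0], 0.7, [615.0, -247.0]), ([168.0, 254.0], 0.25, [651.0, 223.0])]
bench_block [([280.0, 132.0], 0.84, [539.0, -399.0]), ([168.0, 255.0], 0.41, [649.0, 226.0])]
```

View pics/top0.png

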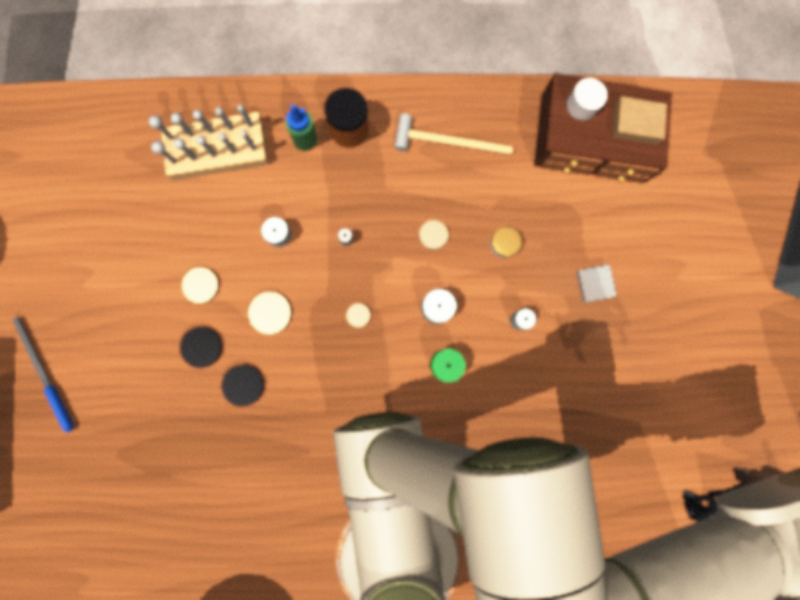

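View pics/side0.png

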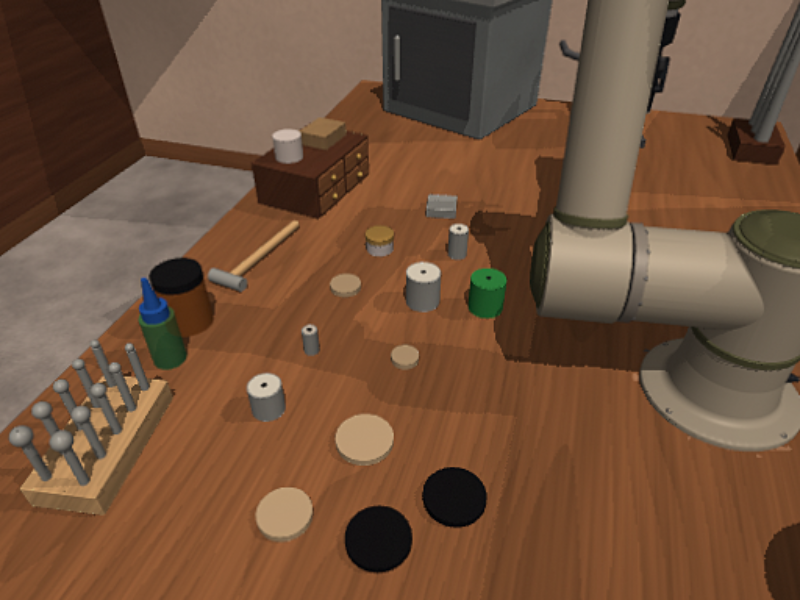

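The top view (800-wide) shows flask_l at (440,306), m (275,231), s (526,319) and xs (345,236). The tiles are l (270,313), m (200,285), s (433,235) and xs (358,315). Black discs, a green flask, the tin and the block are to be left alone. Next I refine these by segmentation.

```bash
cat > seg.py <<'E'
from h import *
H=dict(flask_xs=45,flask_s=60,flask_m=50,flask_l=65,tile_xs=12,tile_s=12,tile_m=12,tile_l=12,tin=40)
D=dict(flask_xs=26,flask_s=38,flask_m=50,flask_l=62,tile_xs=46,tile_s=58,tile_m=70,tile_l=82,tin=58)
G=dict(flask_xs=(620,94),flask_s=(466,-252),flask_m=(629,227),flask_l=(490,-85),tile_xs=(468,71),tile_s=(640,-74),tile_m=(535,394),tile_l=(482,254))
def mask(p,k):
    hsv=cv2.cvtColor(p["pixels"],cv2.COLOR_BGR2HSV).astype(int)
    h,s,v=hsv[...,0],hsv[...,1],hsv[...,2]
    return ((s<45)&(v>150)) if k[0]=="f" else ((s<135)&(s>40)&(v>140))
def find(p,k,g,z=None,it=6):
    z=H[k] if z is None else z; r=D[k]/2; m=mask(p,k); x=np.array(g,float)
    # component nearest to guess
    n,L,S,C=cv2.connectedComponentsWithStats(m.astype(np.uint8)); u=w2px(p,[[x[0],x[1],z]])[0]
    j=1+np.argmin([np.hypot(*(C[i]-u))+(1000 if S[i,4]<12 else 0) for i in range(1,n)])
    w=px2w(p,C[j],z)[:2]; d=2*np.sqrt(S[j,4]/np.pi)
    M,f,c=cam(p); return w,S[j,4],S[j,2:4],C[j]
E
python3 - <<'E'
from seg import *
for n in ("top","side"):
    p=capture(n)
    for k in G:
        w,a,b,c=find(p,k,G[k]); print(n,k,w.round(1),a,b,c.round(1))
E
```

```text
top flask_xs [627.4  95.8] 53 [8 9] [220.6 150.6]
top flask_s [ 461.1 -245.4] 134 [13 13] [335.7 203.7]
top flask_m [638.9 231. ] 224 [17 18] [175.6 147.1]
top flask_l [487.7 -81.3] 365 [22 22] [280.7 195.4]
top tile_xs [476.1  73.5] 225 [17 17] [228.9 201.2]
top tile_s [635.7 -78.7] 315 [20 20] [277.2 149.6]
top tile_m [539.6 387.2] 170 [25 25] [127.4 182. ]
top tile_l [483.8 247. ] 197 [29 29] [172.4 199.4]
side flask_xs [641.1 228.1] 236 [21 16] [168.5 246.4]
side flask_s [ 460.1 -245.3] 46 [12  6] [293.1 146.4]
side flask_m [638.3 232.2] 236 [21 16] [168.5 246.4]
side flask_l [486.3 -80.9] 199 [22 13] [270.6 174. ]
side tile_xs [473.3  74.1] 179 [17 13] [259.  226.7]
side tile_s [633.8 -77.8] 188 [20 13] [220.7 180.7]
side tile_m [537.9 388.7] 918 [37 32] [181.2 327.4]
side tile_l [480.9 249.5] 893 [38 30] [232.8 279.4]
```

Call:
drive_tool(commands="0.14 0.19 -0.06 0 0 0 100;0.234 0.31 -0.06 0 0 0 100;0.234 0.31 -0.06 0 0 0 100;0.234 0.31 -0.06 0 0 0 100;0.234 0.31 -0.06 0 0 0 100;0.234 0.31 -0.06 0 0 0 100;0.234 0.31 -0.06 0 0 0 100;0.234 0.31 -0.06 0 0 0 100;0.234 0.31 -0.06 0 0 0 100;0.234 0.31 -0.06 0 0 0 100;0.234 0.31 -0.06 0 0 0 100;0.234 0.31 -0.06 0 0 0 100;0.234 0.31 -0.06 0 0 0 100;0.234 0.31 -0.06 0 0 0 100;0.234 0.31 -0.06 0 0 0 100;0.234 0.31 -0.06 0 0 0 100;0.234 0.31 -0.06 0 0 0 100;0.234 0.31 -0.06 0 0 0 100;0.234 0.31 -0.06 0 0 0 100;0.09 0.11 -0.04 0 0 0 100", force=80)

```text
time_s: 2.87
eef_pos: [627.0, 99.3, 129.3]
ee_rot: [-0.0, 0.984, 0.177, 0.0]
force: [0.6, 0.8, -0.9]
grip_width: 1.001
grip_force: 0.0
```

Run:
```python
from h import *
print(tips_ahead() if callable(tips_ahead) else tips_ahead)
s=sense(); print(s["joints"],s["eef_pos"],s["ee_rot"],s["time_s"])
```

```text
17.0
[-2.74796125e-02  6.56972842e-01  1.28699227e+00  9.17388296e-04
  1.19742886e+00  1.18724267e+00] [626.9836369   99.31394808 129.30903496] [-3.97847083e-04  9.84222742e-01  1.76933324e-01  1.84414688e-04] 2.8667
```

Call:
drive_tool(commands="0 0 -0.15 0 0 0 100;0 0 -0.2 0 0 0 100;0 0 -0.2 0 0 0 100;0 0 0 0 0 0 100;0 0 0 0 0 0 100")

```text
time_s: 3.28
eef_pos: [625.3, 95.3, 74.9]
ee_rot: [-0.0, 0.984, 0.175, -0.001]
force: [0.4, -0.2, 0.4]
grip_width: 1.005
grip_force: 0.0
```

Call:
drive_tool(commands="0.01 0 -0.15 0 0 0 100;0 0 -0.15 0 0 0 100;0 0 -0.13 0 0 0 100;0 0 -0.07 0 0 0 100;0 0 0 0 0 0 100;0 0 0 0 0 0 0;0 0 0 0 0 0 0;0 0 0 0 0 0 0;0 0 0 0 0 0 0;0 0 0 0 0 0 0;0 0 0 0 0 0 0;0 0 0 0 0 0 0;0 0 0 0 0 0 0")

```text
time_s: 4.37
eef_pos: [627.0, 95.3, 26.0]
ee_rot: [0.0, 0.984, 0.175, 0.001]
force: [-0.8, -0.3, 4.9]
grip_width: 0.269
grip_force: 78.3
```

Call:
drive_tool(commands="0 0 0.05 0 0 0 0;0 0 0.1 0 0 0 0;0 0 0.15 0 0 0 0;0 0 0.15 0 0 0 0;-0.1 -0.014 0.05 0 0 0 0;-0.2 -0.03 0 0 0 0 0;-0.2 -0.03 0 0 0 0 0;-0.2 -0.03 0 0 0 0 0;-0.2 -0.03 0 0 0 0 0;-0.2 -0.03 0 0 0 0 0;-0.2 -0.03 0 0 0 0 0;-0.15 -0.02 0 0 0 0 0;-0.07 -0.002 -0.05 0 0 0 0;0 0 0 0 0 0 0;0 0 0 0 0 0 0")

```text
time_s: 5.62
eef_pos: [475.1, 73.7, 70.5]
ee_rot: [0.0, 0.984, 0.175, 0.0]
force: [-0.2, 0.1, -0.8]
grip_width: 0.271
grip_force: 78.3
```

Run:
```python
from h import *
p=capture("side"); cv2.imwrite("pics/s1.png",cv2.resize(p["pixels"][100:300,130:400],(800,592),interpolation=cv2.INTER_CUBIC)); s=sense(); print(s["grip_force"],s["grip_width"],s["eef_pos"],s["force"])
```

```text
78.32779884338379 0.2715089416187311 [475.49587551  73.74718389  70.49230227] [-0.02732796 -0.30443425 -0.37381439]
```

View pics/s1.png

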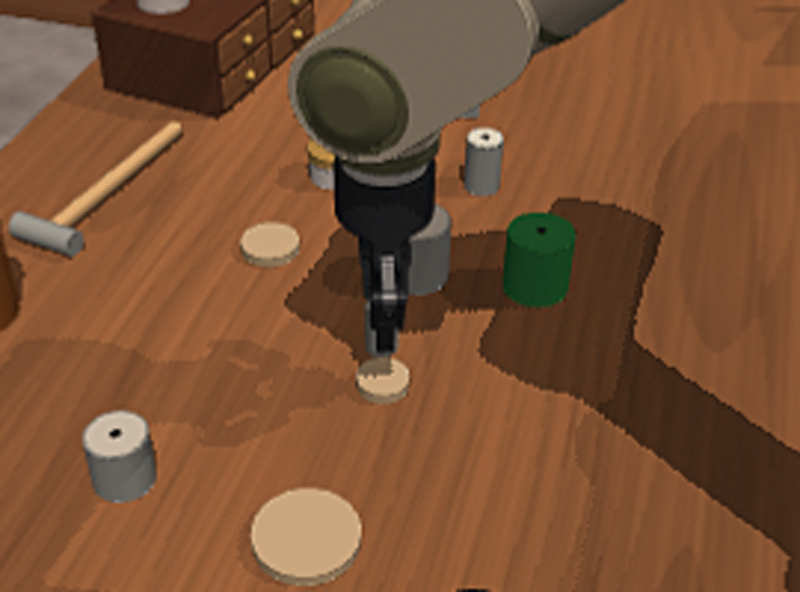

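The flask hangs in the gripper over tile_xs (crop 384,380), clear of everything. I'm lowering it gently.

Call:
drive_tool(commands="0 0 -0.06 0 0 0 0;0 0 -0.1 0 0 0 0;0 0 -0.08 0 0 0 0;0 0 -0.04 0 0 0 0;0 0 -0.02 0 0 0 0;0 0 -0.01 0 0 0 0;0 0 -0.005 0 0 0 0;0 0 0 0 0 0 0;0 0 0 0 0 0 0")

```text
time_s: 6.42
eef_pos: [474.7, 73.7, 39.0]
ee_rot: [0.0, 0.984, 0.175, 0.0]
force: [-0.3, -0.2, -1.0]
grip_width: 0.265
grip_force: 78.3
```

Call:
drive_tool(commands="0 0 -0.005 0 0 0 0;0 0 -0.005 0 0 0 0;0 0 0 0 0 0 0")

```text
time_s: 6.67
eef_pos: [474.7, 73.7, 38.0]
ee_rot: [0.0, 0.984, 0.175, 0.0]
force: [-1.2, -0.2, 0.7]
grip_width: 0.273
grip_force: 78.4
```

Call:
drive_tool(commands="0 0 -0.005 0 0 0 0;0 0 -0.003 0 0 0 0;0 0 0 0 0 0 0")

```text
time_s: 6.92
eef_pos: [474.8, 73.7, 37.9]
ee_rot: [0.0, 0.984, 0.176, 0.0]
force: [-4.4, -0.9, 11.6]
grip_width: 0.269
grip_force: 78.8
```

Contact (about 11 N). I'm releasing and rising.

Call:
drive_tool(commands="0 0 0 0 0 0 35;0 0 0 0 0 0 45;0 0 0 0 0 0 70;0 0 0 0 0 0 100;0 0 0 0 0 0 100;0 0 0 0 0 0 100;0 0 0.1 0 0 0 100;0 0 0.2 0 0 0 100;0 0 0.3 0 0 0 100;0 0 0.3 0 0 0 100;0 0 0.2 0 0 0 100;0 -0.2 0 0 0 0 100;0 -0.35 0 0 0 0 100;-0.02 -0.35 0 0 0 0 100;-0.02 -0.35 0 0 0 0 100;-0.02 -0.35 0 0 0 0 100;-0.02 -0.35 0 0 0 0 100;-0.02 -0.35 0 0 0 0 100;-0.02 -0.35 0 0 0 0 100;-0.02 -0.35 0 0 0 0 100")

```text
time_s: 8.58
eef_pos: [460.1, -228.0, 147.9]
ee_rot: [0.0, 0.984, 0.175, 0.0]
force: [1.0, 0.6, 1.4]
grip_width: 1.004
grip_force: 0.0
```

Run:
```python
from seg import *
for n in ("top","side"):
    p=capture(n); cv2.imwrite(f"pics/{n}2.png",cv2.resize(p["pixels"],(800,600)))
    for k,g,z in (("flask_xs",(475,74),57),("flask_s",G["flask_s"],60)):
        w,a,b,c=find(p,k,g,z); print(n,k,w.round(1),a,b,c.round(1))
```

```text
top flask_xs [474.1  75.3] 88 [10 12] [227.6 200.9]
top flask_s [ 437.5 -222.9] 101 [14 14] [328.5 211.8]
side flask_xs [475.3  75.4] 38 [10  6] [258.2 213.6]
side flask_s [ 450.7 -248. ] 23 [7 6] [296.3 146.4]
```

View pics/side2.png

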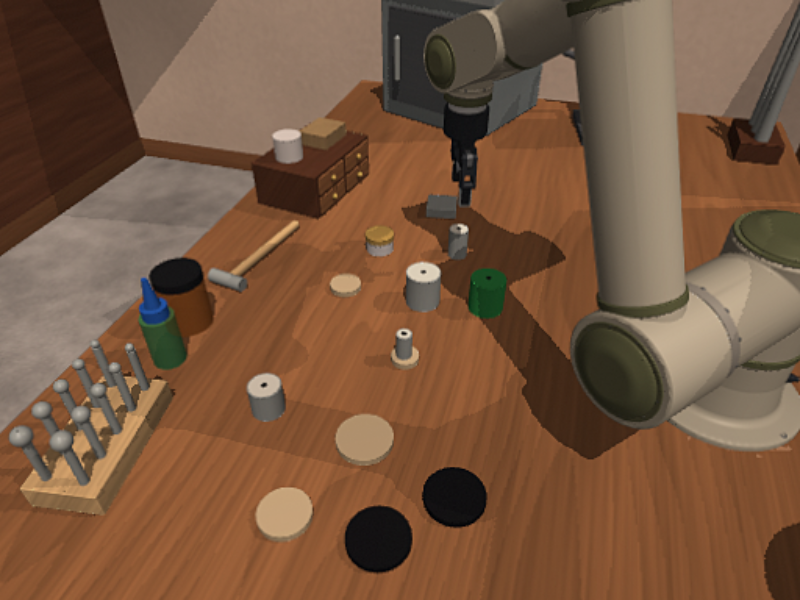

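Side view: flask_xs stands upright and centred on its tile (404,345). Next is flask_s at (458,238).

Call:
drive_tool(commands="0 -0.15 0 0 0 0 100;0 -0.04 -0.1 0 0 0 100;0 0 -0.2 0 0 0 100;0 0 -0.2 0 0 0 100;0 0 -0.2 0 0 0 100;0 0 -0.2 0 0 0 100;0 0 -0.15 0 0 0 100;0 0 -0.1 0 0 0 100;0 0 0 0 0 0 100;0 0 0 0 0 0 0;0 0 0 0 0 0 0;0 0 0 0 0 0 0;0 0 0 0 0 0 0;0 0 0 0 0 0 0;0 0 0 0 0 0 0;0 0 0 0 0 0 0;0 0 0 0 0 0 0")

```text
time_s: 10.1
eef_pos: [461.0, -245.6, 33.1]
ee_rot: [0.001, 0.984, 0.175, 0.001]
force: [-1.0, 0.8, 5.7]
grip_width: 0.415
grip_force: 79.3
```

Call:
drive_tool(commands="0 0 0.05 0 0 0 0;0 0 0.1 0 0 0 0;0 0 0.15 0 0 0 0;0 0 0.15 0 0 0 0;0.07 0.06 0.15 0 0 0 0;0.15 0.144 0.1 0 0 0 0;0.18 0.175 0 0 0 0 0;0.18 0.175 0 0 0 0 0;0.18 0.175 0 0 0 0 0;0.18 0.175 0 0 0 0 0;0.18 0.175 0 0 0 0 0;0.18 0.175 0 0 0 0 0;0.18 0.175 0 0 0 0 0;0.15 0.14 -0.05 0 0 0 0;0.08 0.075 -0.1 0 0 0 0;0.03 0.03 -0.15 0 0 0 0;0 0 -0.1 0 0 0 0;0 0 -0.05 0 0 0 0;0 0 0 0 0 0 0;0 0 0 0 0 0 0")

```text
time_s: 11.77
eef_pos: [634.2, -78.6, 57.1]
ee_rot: [-0.0, 0.985, 0.175, -0.0]
force: [-0.0, 0.0, -1.2]
grip_width: 0.413
grip_force: 79.9
```

Call:
drive_tool(commands="0.005 0.004 -0.04 0 0 0 0;0 0 -0.04 0 0 0 0;0 0 -0.02 0 0 0 0;0 0 -0.01 0 0 0 0;0 0 -0.005 0 0 0 0;0 0 0 0 0 0 0")

```text
time_s: 12.27
eef_pos: [635.1, -77.5, 45.5]
ee_rot: [-0.0, 0.984, 0.175, -0.0]
force: [0.5, 0.0, -2.1]
grip_width: 0.417
grip_force: 79.9
```

Call:
drive_tool(commands="0 0 -0.005 0 0 0 0;0 0 -0.005 0 0 0 0;0 0 0 0 0 0 0")

```text
time_s: 12.52
eef_pos: [635.2, -77.5, 45.1]
ee_rot: [0.0, 0.984, 0.176, 0.0]
force: [-2.1, 0.3, 4.8]
grip_width: 0.413
grip_force: 80.0
```

Call:
drive_tool(commands="0 0 -0.003 0 0 0 0;0 0 0 0 0 0 47;0 0 0 0 0 0 57;0 0 0 0 0 0 80;0 0 0 0 0 0 100;0 0 0 0 0 0 100;0 0 0 0 0 0 100;0 0 0.1 0 0 0 100;0 0 0.2 0 0 0 100;0 0 0.3 0 0 0 100;0 0 0.25 0 0 0 100;0 0.1 0.1 0 0 0 100;0 0.3 0 0 0 0 100;0 0.35 0 0 0 0 100;0 0.35 0 0 0 0 100;0 0.35 0 0 0 0 100;0.01 0.35 0 0 0 0 100;0.01 0.35 0 0 0 0 100;0.01 0.35 0 0 0 0 100;0 0.25 0 0 0 0 100")

```text
time_s: 14.18
eef_pos: [637.2, 201.1, 139.0]
ee_rot: [-0.0, 0.984, 0.176, -0.0]
force: [0.4, 0.0, 0.4]
grip_width: 0.998
grip_force: 0.0
```

Run:
```python
from seg import *
for n in ("top","side"):
    p=capture(n); cv2.imwrite(f"pics/{n}3.png",cv2.resize(p["pixels"],(800,600)))
    for k,g,z in (("flask_s",(635,-78),72),):
        w,a,b,c=find(p,k,g,z); print(n,k,w.round(1),a,b,c.round(1))
print(sense()["eef_pos"],sense()["joints"])
```

```text
top flask_s [634.2 -77.2] 139 [14 13] [278.4 145.9]
side flask_s [633.7 -76.7] 59 [13  7] [219.4 163.8]
[636.93430009 202.05703961 138.76359753] [1.31955302e-01 7.20592258e-01 1.14831787e+00 8.66000332e-04
 1.27322458e+00 1.34484325e+00]
```

View pics/side3.png

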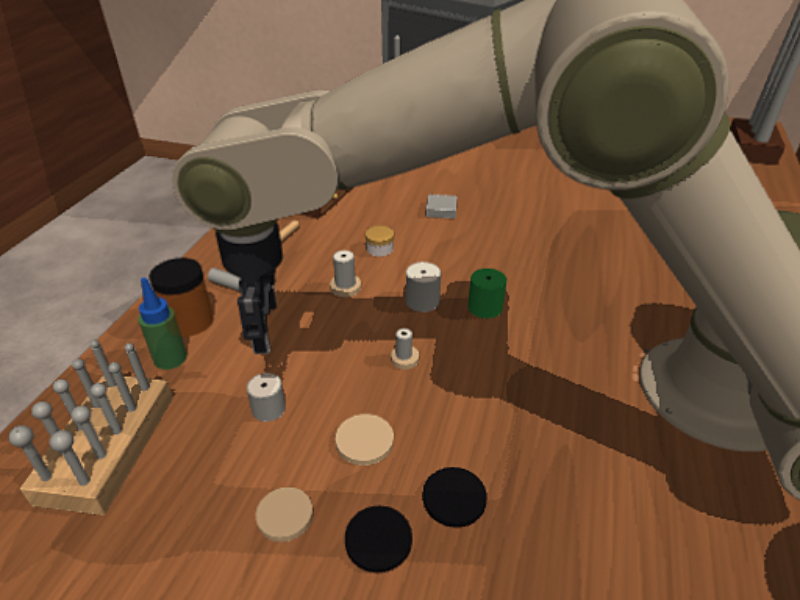

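flask_s is upright and centred on its tile (345,270). Next is flask_m at (266,398).

Call:
drive_tool(commands="0 0.2 0 0 0 0 100;0 0.1 -0.1 0 0 0 100;0 0.04 -0.15 0 0 0 100;0 0 -0.15 0 0 0 100;0 0 -0.1 0 0 0 100;0 0 0 0 0 0 100;0 0 0 0 0 0 100")

```text
time_s: 14.87
eef_pos: [638.0, 231.1, 88.7]
ee_rot: [0.0, 0.985, 0.175, -0.001]
force: [0.7, -0.1, 0.5]
grip_width: 1.003
grip_force: 0.0
```

Call:
drive_tool(commands="0.005 0.005 -0.15 0 0 0 100;0 0 -0.15 0 0 0 100;0 0 -0.15 0 0 0 100;0 0 -0.1 0 0 0 100;0 0 -0.05 0 0 0 100;0 0 0 0 0 0 100;0 0 0 0 0 0 0;0 0 0 0 0 0 0;0 0 0 0 0 0 0;0 0 0 0 0 0 0;0 0 0 0 0 0 0;0 0 0 0 0 0 0;0 0 0 0 0 0 0", force=100)

```text
time_s: 15.95
eef_pos: [639.4, 232.1, 30.6]
ee_rot: [0.0, 0.984, 0.175, 0.001]
force: [0.1, -0.4, 5.9]
grip_width: 0.554
grip_force: 102.9
```

Call:
drive_tool(commands="0 0 0.03 0 0 0 0;0 0 0.08 0 0 0 0;0 0 0.12 0 0 0 0;0 0 0.15 0 0 0 0;-0.05 0.07 0.12 0 0 0 0;-0.1 0.15 0 0 0 0 0;-0.1 0.16 0 0 0 0 0;-0.1 0.16 0 0 0 0 0;-0.1 0.16 0 0 0 0 0;-0.1 0.16 0 0 0 0 0;-0.1 0.16 0 0 0 0 0;-0.1 0.16 0 0 0 0 0;-0.1 0.16 0 0 0 0 0;-0.1 0.15 0 0 0 0 0;-0.05 0.07 -0.08 0 0 0 0;0 0 -0.1 0 0 0 0;0 0 -0.08 0 0 0 0;0 0 -0.04 0 0 0 0;0 0 0 0 0 0 0;0 0 0 0 0 0 0")

```text
time_s: 17.62
eef_pos: [539.1, 387.2, 48.9]
ee_rot: [0.0, 0.985, 0.175, -0.0]
force: [-0.2, 0.5, -2.6]
grip_width: 0.544
grip_force: 102.9
```

Call:
drive_tool(commands="-0.003 0.006 -0.03 0 0 0 0;0 0 -0.015 0 0 0 0;0 0 -0.005 0 0 0 0;0 0 0 0 0 0 0")

```text
time_s: 17.95
eef_pos: [538.3, 388.5, 44.1]
ee_rot: [0.0, 0.984, 0.175, -0.0]
force: [1.1, 0.2, -2.9]
grip_width: 0.548
grip_force: 102.9
```

Call:
drive_tool(commands="0 0 -0.005 0 0 0 0;0 0 -0.005 0 0 0 0;0 0 0 0 0 0 0")

```text
time_s: 18.2
eef_pos: [538.3, 388.6, 43.2]
ee_rot: [-0.0, 0.984, 0.176, 0.0]
force: [0.2, 0.1, -3.2]
grip_width: 0.545
grip_force: 102.9
```

Call:
drive_tool(commands="0 0 -0.005 0 0 0 0;0 0 -0.005 0 0 0 0;0 0 0 0 0 0 0")

```text
time_s: 18.45
eef_pos: [538.3, 388.7, 42.7]
ee_rot: [-0.0, 0.984, 0.176, 0.0]
force: [-1.9, -0.6, 2.0]
grip_width: 0.551
grip_force: 102.9
```

Call:
drive_tool(commands="0 0 -0.003 0 0 0 0;0 0 0 0 0 0 60;0 0 0 0 0 0 70;0 0 0 0 0 0 85;0 0 0 0 0 0 100;0 0 0 0 0 0 100;0 0 0 0 0 0 100;0 0 0.1 0 0 0 100;0 0 0.2 0 0 0 100;0 0 0.3 0 0 0 100;0 0 0.3 0 0 0 100;-0.02 -0.1 0.15 0 0 0 100;-0.03 -0.3 0 0 0 0 100;-0.04 -0.35 0 0 0 0 100;-0.04 -0.35 0 0 0 0 100;-0.04 -0.35 0 0 0 0 100;-0.04 -0.35 0 0 0 0 100;-0.04 -0.35 0 0 0 0 100;-0.04 -0.35 0 0 0 0 100;-0.04 -0.35 0 0 0 0 100")

```text
time_s: 20.12
eef_pos: [505.0, 102.1, 147.8]
ee_rot: [0.0, 0.984, 0.176, 0.001]
force: [0.6, 0.1, 0.3]
grip_width: 1.003
grip_force: 0.0
```

Call:
drive_tool(commands="-0.04 -0.35 0 0 0 0 100;-0.04 -0.35 0 0 0 0 100;-0.04 -0.35 0 0 0 0 100;-0.04 -0.35 0 0 0 0 100;-0.02 -0.25 0 0 0 0 100;0 -0.1 -0.1 0 0 0 100;0 0 -0.1 0 0 0 100;0 0 0 0 0 0 100;0 0 0 0 0 0 100")

```text
time_s: 20.87
eef_pos: [487.0, -70.0, 126.2]
ee_rot: [-0.001, 0.984, 0.176, -0.001]
force: [0.5, -0.6, -0.8]
grip_width: 0.997
grip_force: 0.0
```

Run:
```python
from seg import *
for n in ("top","side"):
    p=capture(n); cv2.imwrite(f"pics/{n}4.png",cv2.resize(p["pixels"],(800,600)))
    for k,g,z in (("flask_m",(538,388),62),("flask_l",(487,-81),65)):
        w,a,b,c=find(p,k,g,z); print(n,k,w.round(1),a,b,c.round(1))
```

```text
top flask_m [537.9 388.2] 228 [17 18] [121.7 180.5]
top flask_l [ 520.5 -109. ] 560 [36 26] [289.8 184.2]
side flask_m [537.5 389.2] 421 [26 22] [178.1 312.6]
side flask_l [471.3 -84.8] 87 [10 12] [276.3 174.2]
```

View pics/side4.png

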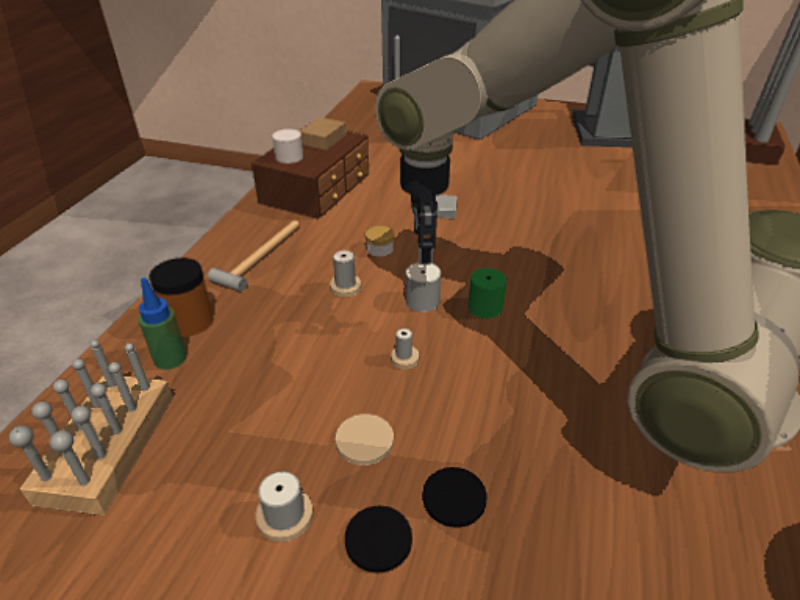

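flask_m is upright and centred on its tile (283,505). Now I align over flask_l.

Call:
drive_tool(commands="0 -0.08 0 0 0 0 100;0 -0.03 -0.05 0 0 0 100;0 0 -0.1 0 0 0 100;0 0 0 0 0 0 100;0 0 0 0 0 0 100")

```text
time_s: 21.38
eef_pos: [486.9, -82.2, 111.1]
ee_rot: [-0.001, 0.984, 0.175, -0.001]
force: [0.2, 0.0, -0.4]
grip_width: 1.0
grip_force: 0.0
```

Call:
drive_tool(commands="0 0.008 -0.1 0 0 0 100;0 0 -0.15 0 0 0 100;0 0 -0.15 0 0 0 100;0 0 -0.15 0 0 0 100;0 0 -0.12 0 0 0 100;0 0 -0.08 0 0 0 100;0 0 0 0 0 0 100;0 0 0 0 0 0 0;0 0 0 0 0 0 0;0 0 0 0 0 0 0;0 0 0 0 0 0 0;0 0 0 0 0 0 0;0 0 0 0 0 0 0", force=110)

```text
time_s: 22.47
eef_pos: [487.9, -81.7, 38.1]
ee_rot: [0.0, 0.984, 0.176, 0.001]
force: [-0.7, 1.2, 5.8]
grip_width: 0.693
grip_force: 118.1
```

Call:
drive_tool(commands="0 0 0.03 0 0 0 0;0 0 0.08 0 0 0 0;0 0 0.12 0 0 0 0;0 0 0.15 0 0 0 0;0 0 0.15 0 0 0 0;0 0 0.15 0 0 0 0;0 0.05 0.15 0 0 0 0;0 0.1 0.12 0 0 0 0;0 0.15 0.05 0 0 0 0;0 0.18 0 0 0 0 0;0 0.18 0 0 0 0 0;-0.006 0.18 0 0 0 0 0;-0.01 0.18 0 0 0 0 0;-0.01 0.18 0 0 0 0 0;-0.01 0.18 0 0 0 0 0;-0.01 0.18 0 0 0 0 0")

```text
time_s: 23.8
eef_pos: [482.2, 75.4, 137.3]
ee_rot: [-0.0, 0.984, 0.175, -0.0]
force: [0.5, -0.8, -5.8]
grip_width: 0.685
grip_force: 119.1
```

Call:
drive_tool(commands="0 0.18 0 0 0 0 0;0 0.18 0 0 0 0 0;0 0.18 0 0 0 0 0;0 0.18 0 0 0 0 0;0 0.18 0 0 0 0 0;0 0.18 0 0 0 0 0;0 0.18 0 0 0 0 0;0 0.15 -0.05 0 0 0 0;0 0.1 -0.1 0 0 0 0;0 0.06 -0.15 0 0 0 0;0 0.01 -0.15 0 0 0 0;0 0 -0.15 0 0 0 0;0 0 -0.1 0 0 0 0;0 0 -0.08 0 0 0 0;0 0 -0.04 0 0 0 0;0 0 0 0 0 0 0;0 0 0 0 0 0 0")

```text
time_s: 25.22
eef_pos: [483.0, 232.4, 55.3]
ee_rot: [0.0, 0.984, 0.175, 0.0]
force: [0.0, -0.3, -5.1]
grip_width: 0.692
grip_force: 119.2
```

Call:
drive_tool(commands="0 0.03 0.05 0 0 0 0;0 0.06 0 0 0 0 0;0 0.05 0 0 0 0 0;-0.006 0.016 0 0 0 0 0;0 0 -0.04 0 0 0 0;0 0 -0.03 0 0 0 0;0 0 -0.01 0 0 0 0;0 0 0 0 0 0 0;0 0 0 0 0 0 0")

```text
time_s: 25.97
eef_pos: [482.1, 247.9, 51.7]
ee_rot: [0.0, 0.985, 0.175, -0.0]
force: [0.2, -0.1, -5.2]
grip_width: 0.686
grip_force: 119.2
```

Call:
drive_tool(commands="0 0 -0.005 0 0 0 0;0 0 -0.005 0 0 0 0;0 0 -0.005 0 0 0 0;0 0 0 0 0 0 0")

```text
time_s: 26.3
eef_pos: [482.1, 248.0, 50.3]
ee_rot: [0.0, 0.984, 0.175, -0.0]
force: [0.1, 0.2, -4.8]
grip_width: 0.689
grip_force: 119.2
```

Call:
drive_tool(commands="0 0 -0.005 0 0 0 0;0 0 -0.005 0 0 0 0;0 0 0 0 0 0 0")

```text
time_s: 26.55
eef_pos: [482.1, 248.0, 50.1]
ee_rot: [0.0, 0.984, 0.176, 0.0]
force: [-4.2, -1.9, 5.1]
grip_width: 0.69
grip_force: 119.1
```

Call:
drive_tool(commands="0 0 0 0 0 0 74;0 0 0 0 0 0 82;0 0 0 0 0 0 90;0 0 0 0 0 0 100;0 0 0 0 0 0 100;0 0 0 0 0 0 100;0 0 0.1 0 0 0 100;0 0 0.2 0 0 0 100;0 0 0.3 0 0 0 100;0 0 0.3 0 0 0 100;0 0 0.3 0 0 0 100;0 -0.2 0.3 0 0 0 100;0 -0.3 0.1 0 0 0 100;0 -0.3 0 0 0 0 100;0 -0.3 0 0 0 0 100;0 -0.3 0 0 0 0 100;0 -0.3 0 0 0 0 100;0 -0.3 0 0 0 0 100;0 -0.2 0 0 0 0 100;0 -0.1 0 0 0 0 100")

```text
time_s: 28.22
eef_pos: [482.0, 15.9, 210.2]
ee_rot: [0.0, 0.985, 0.174, 0.0]
force: [0.3, 0.2, 0.7]
grip_width: 1.001
grip_force: 0.0
```

Run:
```python
from seg import *
for n in ("top","side"):
    p=capture(n); cv2.imwrite(f"pics/{n}5.png",cv2.resize(p["pixels"],(800,600)))
    for k,g,z in (("flask_xs",(475,74),57),("flask_s",(635,-78),72),("flask_m",(538,388),62),("flask_l",(482,248),77)):
        w,a,b,c=find(p,k,g,z); print(n,k,w.round(1),a,b,c.round(1))
    for o in("tin","bench_block"): print(o,[np.round(b["position"],1) for b in boxes_of(p,o)[:1]])
```

```text
top flask_xs [419.9  97.1] 56 [8 9] [220.3 219.4]
top flask_s [634.1 -77. ] 141 [14 13] [278.4 146. ]
top flask_m [538.  388.5] 221 [16 17] [121.6 180.5]
top flask_l [479.5 246.5] 411 [24 25] [168.1 199.3]
tin [array([321.1, 155.4])]
bench_block [array([383.3, 180.9])]
side flask_xs [475.3  75.4] 38 [10  6] [258.2 213.6]
side flask_s [633.7 -76.7] 59 [13  7] [219.4 163.8]
side flask_m [538.4 402.6] 102 [21 20] [174.5 318.5]
side flask_l [480.7 248.8] 471 [29 22] [231.9 259.1]
tin [array([243. , 153.1])]
bench_block [array([279.2, 131.7])]
```

View pics/side5.png

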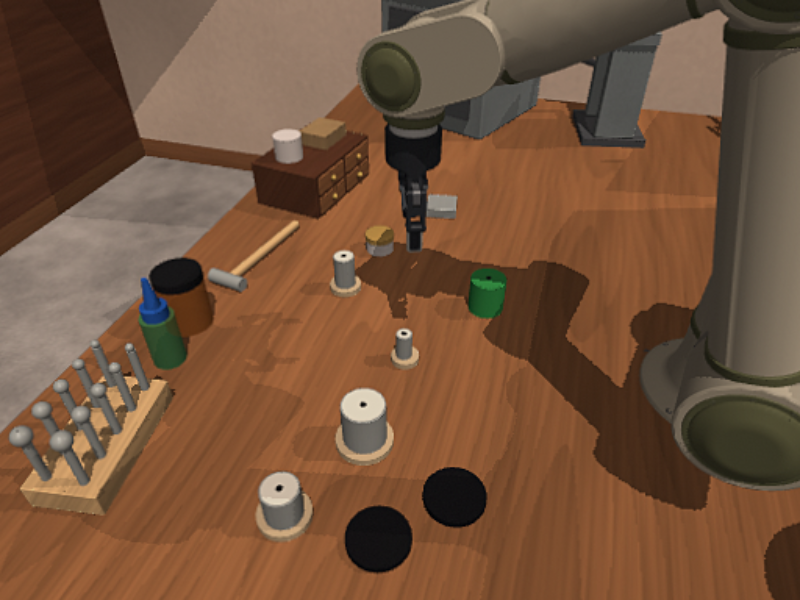

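All four flasks stand upright with a rim of tile showing: l (364,425), m (283,505), s (345,272), xs (404,347). The tin and block have not moved. The gripper is clear.

```bash
python3 -c "
from rig import *
print(finish_job())"
```

```text
the job is handed in; nothing more can be done
None
```

All four flasks stand upright and centred on their own tiles to within about 3 mm by the cameras, the tin and bench block were left where they were, and the job was handed in at about 28 s of the 104 s allowed.

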